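# Index the spoked collar on the frame jig and press it home

## Robot

A 6-joint arm with a two-finger parallel gripper is mounted at the origin on the work surface. World frame = base frame: x ahead of the robot, y to its left, z up, the work surface at z = 0. Lengths are in m, angles in degrees, forces in N, time in s.
With the tool pointing down it reaches from about 0.275 to 0.85 m from the base axis. Payload 19 kg.
Tool frame: the origin (TCP) lies at the very end of the fingers, on their centre line; the grasp point (between the pads) lies 19 mm behind it (env.pinch_z is the distance from the TCP to the grasp point, in m); y points along the fingers, z is the direction in which the jaws open and shut, and the axes are right-handed (so a half turn about y gives the same grasp; the last joint's range is limited). The gripper opens to 85 mm and grips with 20 to 120 N. Pads are 22 mm wide; open, the fingers measure 114 mm over their backs; the gripper's body (76 mm by 85 mm) begins 54 mm behind the grasp point. The pads swing forward as they close: fully open they stand 13 mm farther back than shut.
Start: joints at [-83.48, 8.623, 82.357, -0, 89.026, -7.678], TCP at [0.141, -0.557, 0.2] pointing down, gripper open.
Joint ranges: [-160.23, 160.23], [-39.13, 120.54], [6.94, 153.29], [-79.49, 259.48], [9.18, 160.14], [-161.06, 161.06]. Speed limits (degrees/s): [108.29, 108.29, 127.2, 172.46, 172.46, 172.46].

## Interface

Orientations are given as a 3x3 rotation matrix whose columns are the frame's x, y, z axes.
In Python, from bench import monitor, optics, workorder, env gives the robot as it stands.
- The arm moves only by the shell command python3 -m handwheel 'ROWS'. ROWS is JSON, one flat list of numbers, 7 for each row, row after row: the shift along the world's x, y, z in mm, then the turn, a rotation vector about the world's x, y, z in units of 6 degrees (1.0 is 6 degrees), then the closure, from -1 (fully open) to 1 (shut). A call has 1 to 12 rows; each row shifts and turns the commanded pose from where the row before left it; what a row does not reach is not made up. A row lasts 1/12 s, in which the tool goes at most 41.7 mm and 7.16 degrees, less where a joint would pass 70% of its speed; a pose out of reach is approached as far as the arm can. A call is refused whole if a number of a shift passes 41.7 or a number of a turn 1, either way. A call with a gripper value outside its range is refused whole. The fingers move at their own pace and stop on an object; the grip force is fixed at half the most. Time passes only in rows, so rows that do not move let the fingers close. It gives the time, the measured TCP pose, the force and the opening at its end, in the units of the state.
- monitor.state(): the state, without advancing time (a new reading comes with each control period).
- optics.read_camera(name): name is "scene" or "top"; returns a dict with "image" (420x560x3 uint8, blue, green, red), "depth" (420x560 float32, m along the optical axis (not along the pixel's ray), 0 where there is no reading), "fx", "fy", "cx", "cy" (pixels), "T" (4x4, takes a point from camera to world coordinates). Camera axes: x right, y up, looking along -z (the intrinsics and any distortion apply to the point x, -y, -z); pixel columns grow to the right and rows downward; lengths in m; the calibration is good to about 2 mm. A picture is of the moment at which its call begins.
- workorder.close_job(): hands the job in, once; it reports no verdict.
The state is a dict: "t": time; "q": joint angles; "joint_vel": joint speeds; "tau": joint torques, N m; "ee_pos": TCP position; "ee_rot": TCP orientation; "force": force on the tool from outside, world axes, zero at the start; "moment": the same for the moment, N m; "opening": finger opening in m.
Only numpy, scipy, OpenCV 4.12 (cv2) and the standard library are available. Lean on these libraries where they do the work, as an engineer would, in place of code of your own. Each camera call takes 0.05 s, during which the arm holds its last target.

## Task

On the grey frame jig, turn the three-spoked aluminium collar by pushing its spokes round with a fingertip until the notch in its rim stands over the yellow key. Then press down on the black top of its hub until the collar drops over the key and is fully home, and finish while still holding it down there against its spring. Only push and press: do not lift the collar, and leave everything else where it stands.

Things in the scene. Friction and masses are not known exactly. Their poses are not given: they have to be found in the camera images.
- jig: fixed grey jig plate, 220 x 220 x 30 mm; origin under its centre, z up, +x towards its yellow key. In its centre a dark steel boss (88 mm across, top = the collar's seat, 45 mm above the origin) and a 24 mm post that the collar turns about
- key (a point): top of the yellow key where it shows beyond the collar's rim, 62 mm from the post's axis and 54 mm above the jig's origin. The key is a fixed bar 8 mm wide with a rounded top, running radially from 38 to 74 mm from the axis
- collar: loose aluminium disc, 100 mm across, 10 mm thick, about 0.4 kg; origin at the centre of its underside, z up, +x towards its notch. Raised, its underside is 56 mm above the jig's origin; fully home, 45 mm. Raised, it turns both ways on the post against light friction and stays where left
- notch (a point): middle of the collar's notch, 45 mm from its axis, half-way through the disc. The notch is 13 mm wide, cut from the rim in to 33 mm from the axis, with a short red mark on either side. Pressed more than about 0.05 rad off (at most 0.12, helped by the rounded top), the key blocks the collar
- spoke (a point): point on the axis of the spoke opposite the notch, 65 mm from the collar's axis. The three level spokes are round steel bars 10 mm thick, 26 mm above the collar's underside, reaching to 83 mm from its axis, at 60, 180 and 300 degrees anticlockwise (from above) from the notch
- hub_top (a point): centre of the hub's flat, closed black top, where to press: 42 mm across, 42 mm above the collar's underside
- spring_seat (a joint): brass spring seat under the collar: 0 raised, grows as it is pressed, 0.011 m with the collar fully home. Getting it down takes about 4 N at first and 6 to 10 N at the end; it lifts the collar again when released
- bearing_cup: loose dark steel bearing cup, 34 mm across, 20 mm tall, standing on one corner of the jig plate (a bystander); origin under its centre
- socket: loose steel wrench socket, 28 mm across, 34 mm tall, standing on the opposite corner of the jig plate (a bystander); origin under its centre
- angle_gauge: loose grey digital angle gauge, 32 x 60 x 60 mm, standing on the table (a bystander); origin under its centre
- sleeve: loose dark steel tube standing on end, 38 mm across, 100 mm tall (a bystander); origin under its centre
- spray_can: loose blue can, 66 mm across, 180 mm tall (a bystander); origin under its centre
- wrench: loose steel wrench, 190 mm long, lying flat on the table (a bystander); origin under its middle

How it is judged (in metres and radians):
On the way:
1. the collar, still raised on its spring, is turned so that its notch is over the key (within 0.15 rad) (angle between the x axis of collar and the x axis of jig, either way round below 0.15 rad and x of notch in the frame of jig above 0.035 m and z of collar in the frame of jig above 0.0525 m), for 0.1 s.
At the end, for the whole second after the job is handed in: The collar is fully home: underside within 2.5 mm of the seat, level, on the post, its notch over the key (within 0.1 rad), at rest, and the fingers still press on it with more than 2 N (z of collar in the frame of jig below 0.0475 m and angle between the x axis of collar and the x axis of jig, either way round below 0.1 rad and x of notch in the frame of jig above 0.035 m and horizontal distance between collar and jig below 0.004 m and angle between collar's own z axis and vertical below 0.05 rad and contact force between the fingers and collar above 2 N and linear speed of collar below 0.02 m/s); the arm keeps its last pose, push and grip.
It fails at once if the collar is lifted (more than 7 mm above its raised position) (z of collar in the frame of jig above 0.063 m).
It fails at once if one of the other loose things is moved more than 25 mm (distance of any of bearing_cup, socket, angle_gauge, sleeve, spray_can, wrench from where it was at the start of the episode above 0.025 m).
It also fails if it takes over 51 s, if anything falls off the work surface, if the arm or the gripper's body presses on something with over 40 N, if the wrist force passes 120 N, or if a joint passes its speed limit or range.

## Working session

There is one attempt and no reset: what is moved stays moved. The work goes in short steps, Python scripts to look and compute and a shell command to move; the robot and the scene stay as the last step left them, time stands still between calls to the robot, and variables do not carry over. Pictures are saved under pics/ and viewed, and the job is handed in when it is done.

```bash
ls; mkdir -p pics; python3 - <<'E'
from bench import monitor, optics, workorder, env
import cv2
print(monitor.state())
for n in("top","scene"):
    d=optics.read_camera(n); cv2.imwrite(f"pics/{n}0.png",d["image"]); print(n,d["fx"],d["fy"],d["cx"],d["cy"],d["T"].round(4).tolist(),[k for k in d])
E
```

```text
pics
{'t': 0.0, 'q': array([-8.34786118e+01,  8.65078766e+00,  8.23941147e+01,  8.58912100e-04,
        8.90269261e+01, -7.67665110e+00]), 'joint_vel': array([-0.00255006, -0.08938489,  0.07519858, -0.02212323, -0.02129049,
       -0.00773404]), 'tau': array([ 1.70291078e-03, -7.13046670e+01, -5.70868707e+01, -1.22912643e-04,
        8.92679760e-03, -1.06359366e-04]), 'ee_pos': array([ 0.14099418, -0.55713924,  0.19966748]), 'ee_rot': array([[-9.69453820e-01, -1.27489600e-04,  2.45273875e-01],
       [-2.45273840e-01,  1.24723299e-03, -9.69453035e-01],
       [-1.82318489e-04, -9.99999214e-01, -1.24040465e-03]]), 'force': array([ 0.06454953, -0.07616959, -0.19184517]), 'moment': array([ 0.00509336,  0.01237534, -0.01410239]), 'opening': 0.08552508934417372}
top 381.08813508608597 381.08813508608597 280.06478503536897 210.05112054469342 [[0.0354, 0.978, -0.2057, 0.3185], [-0.9994, 0.0343, -0.0093, -0.0266], [-0.0021, 0.2059, 0.9786, 1.0107], [0.0, 0.0, 0.0, 1.0]] ['image', 'depth', 'fx', 'fy', 'cx', 'cy', 'T']
scene 390.17123734322905 390.17123734322905 279.7577790562187 209.05548653685065 [[0.3689, -0.7022, 0.609, 1.0964], [0.9294, 0.2874, -0.2316, -0.2555], [-0.0124, 0.6514, 0.7586, 0.7989], [0.0, 0.0, 0.0, 1.0]] ['image', 'depth', 'fx', 'fy', 'cx', 'cy', 'T']
```

View pics/top0.png

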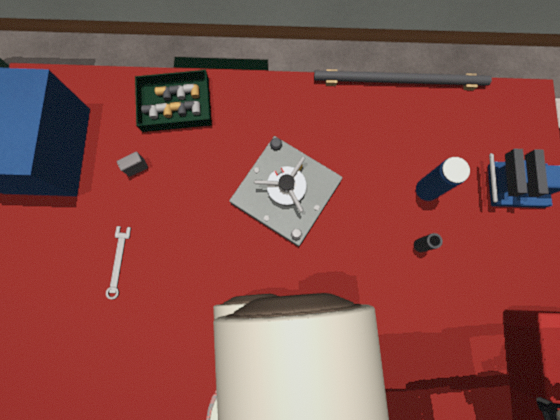

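View pics/scene0.png

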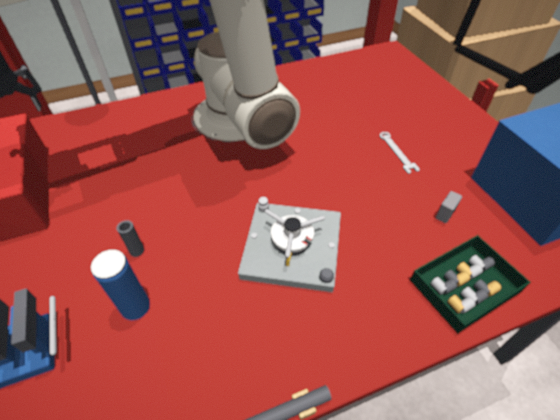

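```bash
python3 - <<'E'
import cv2
a=cv2.imread("pics/top0.png")[130:250,220:350]; cv2.imwrite("pics/topc0.png",cv2.resize(a,None,fx=5,fy=5,interpolation=cv2.INTER_CUBIC)[:600])
a=cv2.imread("pics/scene0.png")[190:300,230:350]; cv2.imwrite("pics/scenec0.png",cv2.resize(a,None,fx=5,fy=5,interpolation=cv2.INTER_CUBIC))
E
```

```text
(no output)
```

View pics/topc0.png

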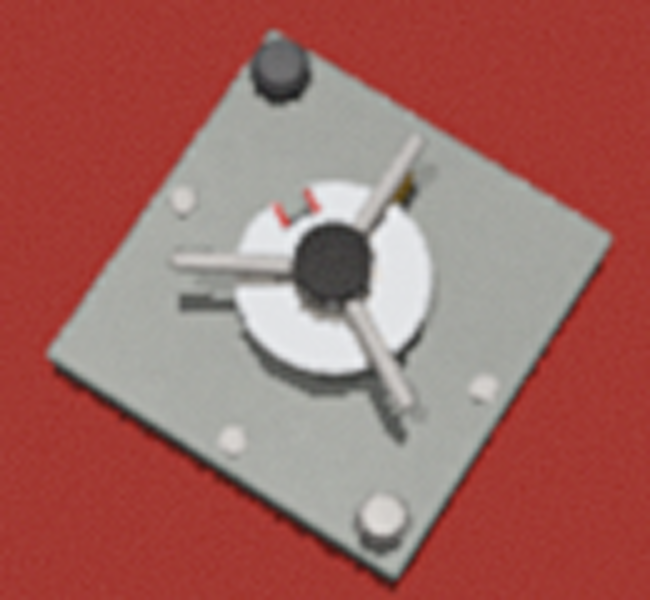

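View pics/scenec0.png

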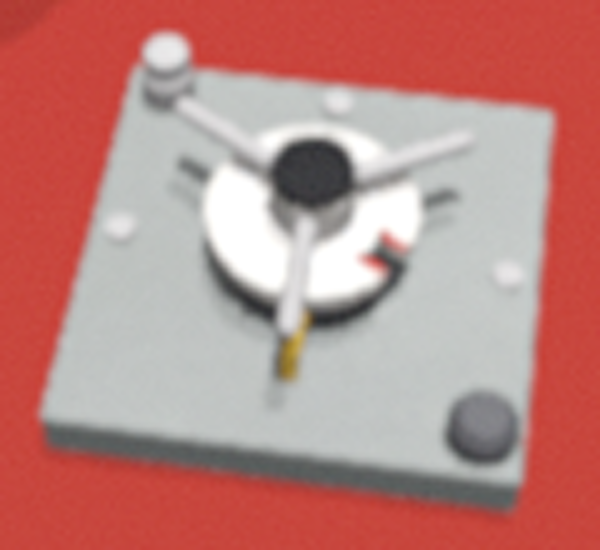

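```bash
cat > h.py <<'E'
import numpy as np
from bench import monitor, optics, workorder, env
def ray(d,u,v,z):
    T=d["T"]; r=T[:3,:3]@np.array([(u-d["cx"])/d["fx"],-(v-d["cy"])/d["fy"],-1]); o=T[:3,3]
    return o+r*(z-o[2])/r[2]
def proj(d,P):
    T=d["T"]; p=T[:3,:3].T@(np.asarray(P)-T[:3,3]); return d["cx"]+d["fx"]*p[0]/-p[2], d["cy"]-d["fy"]*p[1]/-p[2]
E
python3 - <<'E'
from h import *
np.set_printoptions(suppress=True,precision=4)
t=optics.read_camera("top"); s=optics.read_camera("scene")
def go(d,x0,y0,L):
    for n,u,v,z in L: print(n,ray(d,x0+u/5,y0+v/5,z))
go(t,219.6,129.6,[("c1",275,33,.03),("c2",612,238,.03),("c3",397,580,.03),("c4",50,355,.03),("hub",333,262,.098),("notch",299,208,.066),("s1",418,138,.082),("s2",175,260,.082),("s3",405,405,.082),("key",405,188,.054),("cup",280,68,.05),("sock",382,514,.064)])
print()
go(s,229.6,189.6,[("c1",138,68,.03),("c2",554,110,.03),("c3",520,482,.03),("c4",42,420,.03),("hub",313,172,.098),("notch",390,255,.066),("s1",185,100,.082),("s2",470,138,.082),("s3",288,328,.082),("key",290,360,.054),("cup",483,420,.05),("sock",166,48,.064)])
D=t["depth"]; print(D[182,287],t["T"][2,3])
E
```

```text
c1 [0.731 0.005 0.03 ]
c2 [ 0.6203 -0.1798  0.03  ]
c3 [ 0.4328 -0.0694  0.03  ]
c4 [0.5456 0.117  0.03  ]
hub [ 0.5822 -0.0306  0.098 ]
notch [ 0.6198 -0.0123  0.066 ]
s1 [ 0.6543 -0.0722  0.082 ]
s2 [0.585  0.0492 0.082 ]
s3 [ 0.5142 -0.0689  0.082 ]
key [ 0.6365 -0.0673  0.054 ]
cup [0.7027 0.0009 0.05  ]
sock [ 0.4617 -0.0596  0.064 ]

c1 [ 0.4377 -0.0683  0.03  ]
c2 [0.5464 0.1207 0.03  ]
c3 [0.7334 0.0068 0.03  ]
c4 [ 0.6233 -0.1803  0.03  ]
hub [ 0.5865 -0.0318  0.098 ]
notch [ 0.6218 -0.0076  0.066 ]
s1 [ 0.5104 -0.0667  0.082 ]
s2 [0.584  0.0504 0.082 ]
s3 [ 0.6514 -0.0708  0.082 ]
key [ 0.6503 -0.0693  0.054 ]
cup [ 0.709  -0.0012  0.05  ]
sock [ 0.4595 -0.0588  0.064 ]
0.94679284 1.010746726429612
```

```bash
python3 -m handwheel '[20,29.8,0,0,0,0,1, 20,29.8,0,0,0,0,1, 20,29.8,0,0,0,0,1, 20,29.8,0,0,0,0,1, 20,29.8,0,0,0,0,1, 20,29.8,0,0,0,0,1, 20,29.8,0,0,0,0,1, 20,29.8,0,0,0,0,1, 20,29.8,0,0,0,0,1, 20,29.8,0,0,0,0,1]'
python3 -m handwheel '[20,29.8,0,0,0,0,1, 20,29.8,0,0,0,0,1, 20,29.8,0,0,0,0,1, 20,29.8,0,0,0,0,1, 20,29.8,0,0,0,0,1, 20,29.8,0,0,0,0,1, 20,29.8,0,0,0,0,1, 20,29.8,0,0,0,0,1, 20,29.8,0,0,0,0,1, 20,29.8,0,0,0,0,1]'
python3 -m handwheel '[0,0,0,0,0,0,1]'; python3 -c "
from h import *
s=monitor.state();print(s['q'],s['ee_rot'],s['force'])"
```

```text
t: 1.03
ee_pos: [0.3415, -0.2578, 0.2003]
ee_rot: [[-0.97, 0.0, 0.245], [-0.245, -0.0, -0.97], [-0.0, -1.0, 0.0]]
force: [1.1, -0.6, 0.3]
opening: -0.0002
t: 1.87
ee_pos: [0.5416, 0.0405, 0.2002]
ee_rot: [[-0.969, 0.0, 0.246], [-0.246, 0.0, -0.969], [-0.0, -1.0, -0.0]]
force: [0.1, -0.4, 0.9]
opening: -0.0
t: 1.95
ee_pos: [0.543, 0.043, 0.1996]
ee_rot: [[-0.969, -0.0, 0.249], [-0.249, 0.001, -0.969], [-0.0, -1.0, -0.002]]
force: [-0.2, -0.5, 0.5]
opening: 0.0004
[-3.63161952e+00  5.01676943e+00  8.64564840e+01  8.40484460e-02
  8.85523087e+01  7.19764165e+01] [[-9.68627329e-01 -3.52332677e-04  2.48517552e-01]
 [-2.48517800e-01  1.49176614e-03 -9.68626181e-01]
 [-2.94514139e-05 -9.99998825e-01 -1.53252639e-03]] [-0.20011033 -0.53488149  0.52806585]
```

```bash
python3 -m handwheel '[2,-1,-25,0,0,0,1, 2,-1,-25,0,0,0,1, 2,-1,-25,0,0,0,1, 2,-1,-25,0,0,0,1, 0,0,-15,0,0,0,1, 0,0,-11,0,0,0,1, 0,0,0,0,0,0,1, 0,0,0,0,0,0,1]'
python3 - <<'E'
from h import *
import cv2
for n,(y,x) in {"top":(120,210),"scene":(150,220)}.items():
    d=optics.read_camera(n); cv2.imwrite(f"pics/{n}1.png",cv2.resize(d["image"][y:y+140,x:x+150],None,fx=4,fy=4,interpolation=cv2.INTER_CUBIC))
E
```

```text
t: 2.62
ee_pos: [0.549, 0.0345, 0.0746]
ee_rot: [[-0.969, -0.0, 0.245], [-0.245, 0.0, -0.969], [0.0, -1.0, -0.0]]
force: [0.0, 0.2, 0.2]
opening: -0.0001
```

View pics/top1.png

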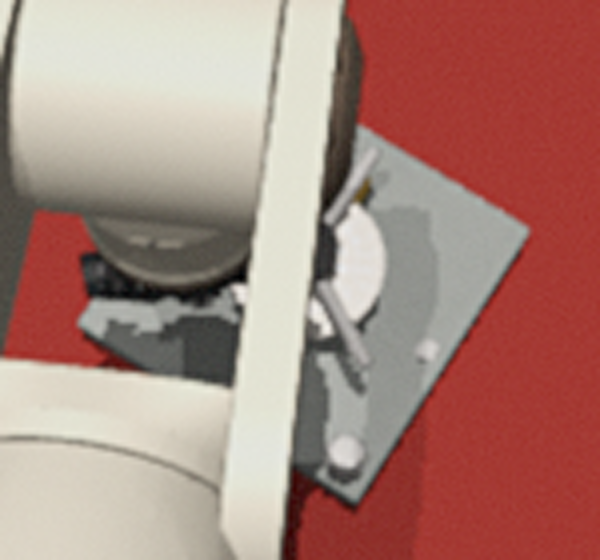

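View pics/scene1.png

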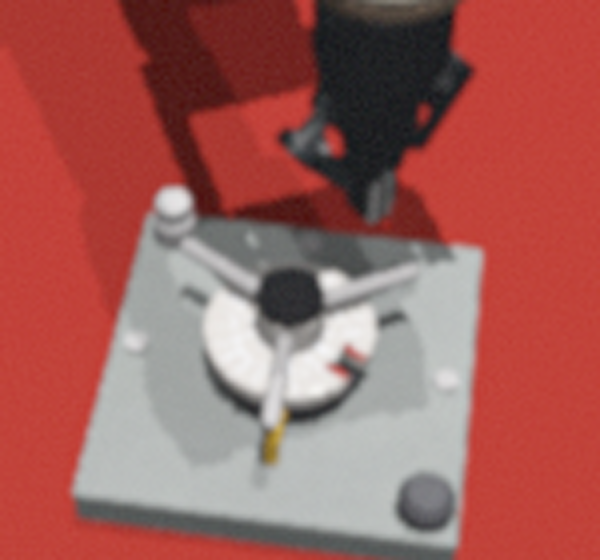

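```bash
python3 -m handwheel '[4.2,0.7,0,0,0,0,1, 4.2,0.7,0,0,0,0,1, 4.2,0.7,0,0,0,0,1, 4.1,0.7,0,0,0,0,1, 3,0.6,0,0,0,-0.417,1, 3,0.6,0,0,0,-0.417,1, 3,0.5,0,0,0,-0.417,1, 3.1,0.5,0,0,0,-0.417,1, 3.1,0,0,0,0,-0.417,1, 3.1,0,0,0,0,-0.417,1, 3.1,0,0,0,0,-0.417,1, 3.1,0,0,0,0,-0.417,1]'
python3 -m handwheel '[3,-0.5,0,0,0,-0.417,1, 3,-0.5,0,0,0,-0.417,1, 3,-0.6,0,0,0,-0.417,1, 3.1,-0.6,0,0,0,-0.417,1, 2.9,-1,0,0,0,-0.417,1, 2.9,-1,0,0,0,-0.417,1, 2.9,-1.1,0,0,0,-0.417,1, 2.9,-1.1,0,0,0,-0.417,1, 2,-1.1,0,0,0,-0.3,1, 1.6,-0.9,0,0,0,-0.25,1, 0,0,0,0,0,0,1]'
python3 - <<'E'
from h import *
import cv2
for n,(y,x) in {"top":(120,210),"scene":(150,220)}.items():
    d=optics.read_camera(n); cv2.imwrite(f"pics/{n}2.png",cv2.resize(d["image"][y:y+140,x:x+150],None,fx=4,fy=4,interpolation=cv2.INTER_CUBIC))
E
```

```text
t: 3.72
ee_pos: [0.5907, 0.0397, 0.0742]
ee_rot: [[-0.995, -0.0, -0.103], [0.103, 0.0, -0.995], [0.0, -1.0, -0.0]]
force: [-0.0, 0.1, 0.5]
opening: 0.0
t: 4.63
ee_pos: [0.6179, 0.0311, 0.0742]
ee_rot: [[-0.873, 0.0, -0.488], [0.488, 0.0, -0.873], [-0.0, -1.0, -0.0]]
force: [-0.3, -0.3, 0.2]
opening: 0.0004
```

View pics/scene2.png

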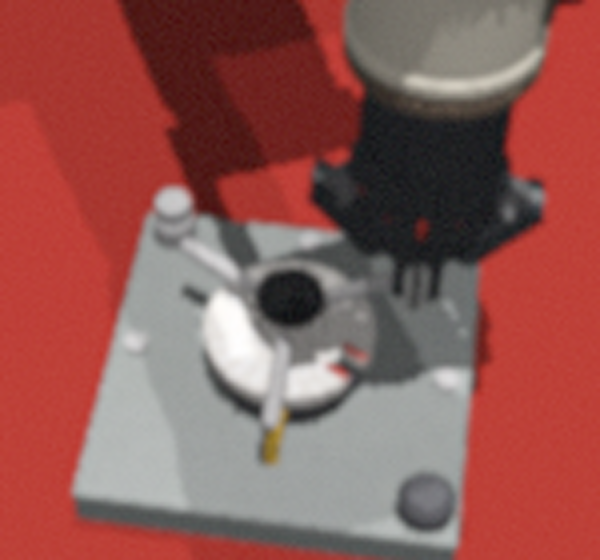

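View pics/top2.png

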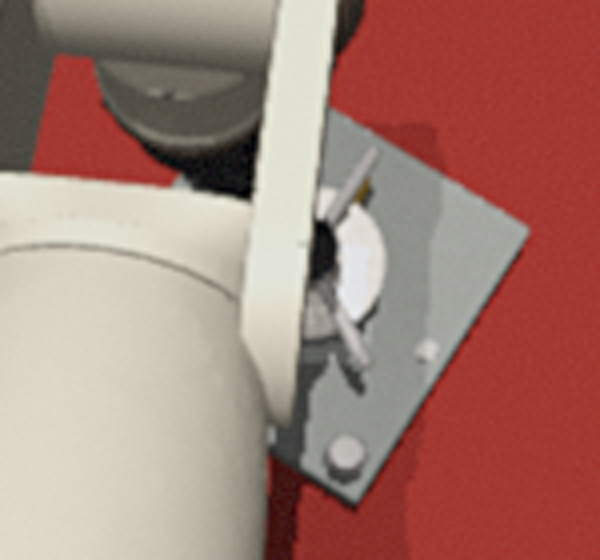

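```bash
python3 - <<'E'
from h import *
import cv2
d=optics.read_camera("scene"); im=d["image"]
y,x=170,270
cv2.imwrite("pics/s3.png",cv2.resize(im[y:y+80,x:x+90],None,fx=7,fy=7,interpolation=cv2.INTER_CUBIC))
u,v=proj(d,monitor.state()["ee_pos"]); print("tcp crop7",(u-x)*7,(v-y)*7)
C=np.array([.584,-.031])
for nm,r,a,z in[("tip89",83,89,82),("tip329",83,329,82),("tip209",83,209,82),("hub",0,0,98),("notch29",45,29,66),("r50 89",50,89,82)]:
    a=np.radians(a);u,v=proj(d,[C[0]+r/1e3*np.cos(a),C[1]+r/1e3*np.sin(a),z/1e3]); print(nm,(u-x)*7,(v-y)*7)
D=d["depth"]
print(D[215:232:2,300:340:2].round(3))
def w(u,v):
    z=D[v,u]; p=np.array([(u-d["cx"])/d["fx"]*z,-(v-d["cy"])/d["fy"]*z,-z,1]); return (d["T"]@p)[:3].round(4)
for u,v in[(292,224),(303,222),(308,221),(312,220),(321,222),(325,223),(323,220)]: print(u,v,w(u,v))
E
```

```text
tcp crop7 365.65054390576563 434.05645032729126
tip89 381.3750063684423 331.97809738428657
tip329 116.29893431726646 608.7494255705728
tip209 -35.026633288915605 282.9076995198126
hub 154.62077176675587 371.80312253758666
notch29 260.7646873167798 499.1641985331779
r50 89 292.08395396427704 359.42110893794194
[[0.998 1.    1.003 1.003 1.    1.    1.    1.    0.999 0.844 0.839 0.839
  0.853 0.84  0.838 0.838 0.845 0.835 0.835 0.835]
 [0.951 0.995 0.997 0.996 0.996 0.993 0.997 0.994 0.994 0.857 0.847 0.846
  0.85  0.844 0.841 0.844 0.994 0.996 1.    0.995]
 [0.945 0.945 0.943 0.993 0.991 0.992 0.988 0.917 0.916 0.861 0.858 0.853
  0.854 0.85  0.858 0.991 0.989 0.99  0.993 0.991]
 [0.899 0.94  0.942 0.914 0.917 0.914 0.915 0.917 0.92  0.867 0.867 0.86
  0.853 0.856 0.865 0.988 0.985 0.988 0.988 0.988]
 [0.9   0.912 0.909 0.913 0.914 0.914 0.914 0.982 0.983 0.87  0.87  0.865
  0.86  0.863 0.867 0.98  0.982 0.981 0.982 0.983]
 [0.892 0.91  0.911 0.914 0.932 0.932 0.979 0.982 0.977 0.978 0.869 0.869
  0.869 0.874 0.87  0.979 0.977 0.979 0.974 0.979]
 [0.89  0.93  0.928 0.926 0.926 0.929 0.974 0.972 0.975 0.975 0.972 0.872
  0.874 0.976 0.975 0.974 0.975 0.972 0.974 0.971]
 [0.897 0.923 0.922 0.929 0.924 0.926 0.923 0.97  0.97  0.97  0.968 0.972
  0.97  0.968 0.973 0.97  0.971 0.971 0.969 0.969]
 [0.904 0.921 0.922 0.922 0.92  0.921 0.92  0.967 0.964 0.965 0.966 0.967
  0.965 0.967 0.968 0.967 0.964 0.966 0.967 0.967]]
292 224 [ 0.5863 -0.0322  0.098 ]
303 222 [ 0.5802 -0.0015  0.0838]
308 221 [0.5823 0.0104 0.0844]
312 220 [0.5844 0.0197 0.0862]
321 222 [0.6248 0.0208 0.1247]
325 223 [0.6298 0.0283 0.1234]
323 220 [0.6264 0.0244 0.1319]
```

View pics/s3.png

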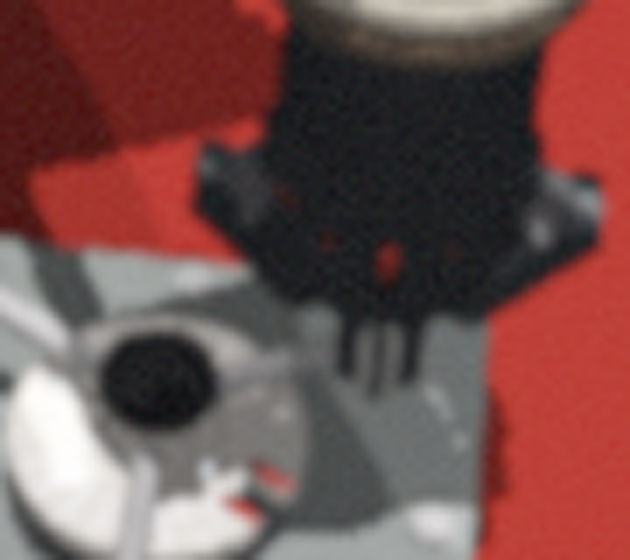

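```bash
python3 - <<'E'
from h import *
print(env.pinch_z, monitor.state()['ee_pos'])
d=optics.read_camera("scene"); D=d["depth"]
vv,uu=np.mgrid[190:232,300:345]; z=D[190:232,300:345]
P=np.stack([(uu-d["cx"])/d["fx"]*z,-(vv-d["cy"])/d["fy"]*z,-z,np.ones_like(z)],-1)@d["T"].T
P=P[...,:3]
m=(np.abs(P[...,0]-.62)<.05)&(np.abs(P[...,1]-.031)<.05)&(P[...,2]>.09)&(z>0)
i=np.argsort(P[m][:,2])[:40]
for p,u,v in zip(P[m][i],uu[m][i],vv[m][i]): print(u,v,p.round(4))
E
```

```text
0.0187 [0.61750484 0.03126668 0.07421793]
300 228 [ 0.5991 -0.0176  0.0912]
300 224 [ 0.5922 -0.0147  0.0965]
300 227 [ 0.6005 -0.0184  0.0969]
300 226 [ 0.5979 -0.0172  0.097 ]
300 221 [ 0.5846 -0.0114  0.0973]
300 223 [ 0.5903 -0.0139  0.0977]
300 222 [ 0.5877 -0.0128  0.0978]
300 225 [ 0.5963 -0.0166  0.0985]
323 227 [0.627  0.026  0.1069]
322 227 [0.6264 0.0238 0.1072]
324 227 [0.6293 0.0273 0.109 ]
325 227 [0.6303 0.0292 0.1093]
318 224 [0.6169 0.0183 0.1096]
325 226 [0.6288 0.0298 0.1109]
320 226 [0.6248 0.0194 0.1111]
327 225 [0.6283 0.035  0.1114]
328 225 [0.6297 0.0367 0.1121]
319 224 [0.6196 0.0193 0.1123]
322 226 [0.6273 0.023  0.1124]
321 226 [0.6265 0.0209 0.1124]
326 225 [0.6283 0.0324 0.1125]
320 225 [0.6237 0.0197 0.1132]
323 226 [0.6288 0.0247 0.1132]
324 226 [0.6299 0.0266 0.1137]
327 224 [0.6274 0.0352 0.1138]
320 223 [0.6196 0.0216 0.1148]
322 225 [0.6267 0.0231 0.1152]
320 224 [0.6226 0.0201 0.1154]
323 225 [0.6277 0.025  0.1155]
321 225 [0.6262 0.0208 0.1157]
318 223 [0.6187 0.017  0.1159]
325 225 [0.6297 0.0289 0.1159]
324 225 [0.6289 0.0269 0.116 ]
319 223 [0.6198 0.0189 0.1164]
328 224 [0.6301 0.0361 0.1165]
329 224 [0.631  0.0382 0.1166]
323 224 [0.6268 0.0253 0.1178]
324 224 [0.6278 0.0272 0.1181]
322 224 [0.6265 0.0229 0.1186]
328 223 [0.6294 0.0362 0.1192]
```

```bash
python3 -m handwheel '[-8.6,0.4,0,0,0,0.9,1, -8.6,0.4,0,0,0,0.9,1, -8.6,0.4,0,0,0,0.9,1, -8.6,0.4,0,0,0,0.9,1, -8.6,0.4,0,0,0,0.9,1, -8.6,0.4,0,0,0,0.9,1, -8.6,0.4,0,0,0,0.9,1, -8.6,0.4,0,0,0,0.9,1, 0,0,0,0,0,0,1, 0,0,0,0,0,0,1]'
python3 -m handwheel '[0,0,-8,0,0,0,1, 0,0,-8,0,0,0,1, 0,0,-6,0,0,0,1, 0,0,-4,0,0,0,1, 0,0,0,0,0,0,1, 0,0,0,0,0,0,1]'
cat > look.py <<'E'
from h import *
import cv2,sys
k=sys.argv[1]
s=monitor.state(); print(s['ee_pos'].round(4),s['force'].round(2),s['q'].round(1))
for n,(y,x) in {"top":(120,210),"scene":(150,220)}.items():
    d=optics.read_camera(n); cv2.imwrite(f"pics/{n}{k}.png",cv2.resize(d["image"][y:y+140,x:x+150],None,fx=4,fy=4,interpolation=cv2.INTER_CUBIC))
D=d["depth"]; vv,uu=np.mgrid[0:420,0:560]; z=D
P=(np.stack([(uu-d["cx"])/d["fx"]*z,-(vv-d["cy"])/d["fy"]*z,-z,np.ones_like(z)],-1)@d["T"].T)[...,:3]
c=s['ee_pos']; m=(np.hypot(P[...,0]-c[0],P[...,1]-c[1])<.024)&(P[...,2]>.05)&(z>0)
q=P[m][np.argsort(P[m][:,2])]; print(q[:12].round(4).tolist())
E
python3 look.py 4
```

```text
t: 5.67
ee_pos: [0.5488, 0.0344, 0.0746]
ee_rot: [[-0.971, 0.001, 0.241], [-0.241, 0.0, -0.971], [-0.001, -1.0, 0.0]]
force: [0.1, 0.2, 0.2]
opening: 0.0
t: 6.17
ee_pos: [0.5486, 0.0344, 0.0479]
ee_rot: [[-0.97, -0.001, 0.243], [-0.243, 0.0, -0.97], [0.001, -1.0, -0.0]]
force: [0.1, 0.4, -0.0]
opening: 0.0004
[0.5486 0.0344 0.0479] [ 0.11  0.4  -0.  ] [-4.4 11.4 97.4  0.  71.3 71.5]
[[0.5597, 0.0287, 0.0804], [0.556, 0.0278, 0.0806], [0.5578, 0.0296, 0.0817], [0.5575, 0.0428, 0.083], [0.5597, 0.0391, 0.0833], [0.5611, 0.0332, 0.0837], [0.5594, 0.0366, 0.0841], [0.5504, 0.0222, 0.0844], [0.5588, 0.0342, 0.0845], [0.5581, 0.024, 0.0846], [0.5612, 0.0305, 0.085], [0.5561, 0.0222, 0.0869]]
```

View pics/scene4.png

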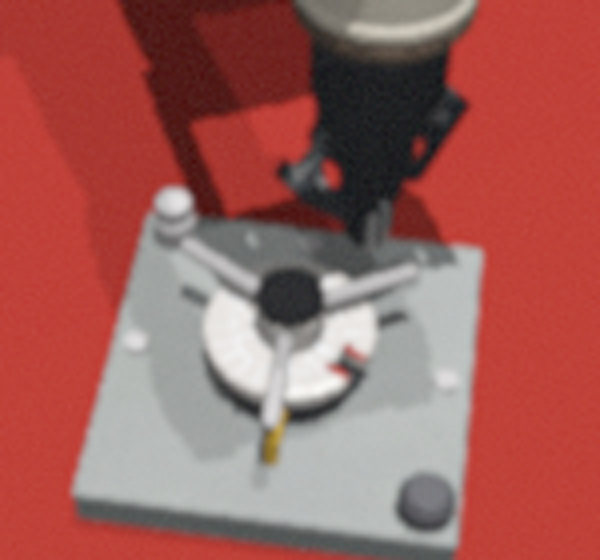

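```bash
python3 -m handwheel '[0,0,-4,0,0,0,1, 0,0,-4,0,0,0,1, 4.2,0.7,0,0,0,0,1, 4.2,0.7,0,0,0,0,1, 4.2,0.7,0,0,0,0,1, 4.1,0.7,0,0,0,0,1, 3,0.6,0,0,0,-0.417,1, 3,0.6,0,0,0,-0.417,1, 3,0.5,0,0,0,-0.417,1, 3.1,0.5,0,0,0,-0.417,1, 0,0,0,0,0,0,1]'; python3 look.py 5
```

```text
t: 7.18
ee_pos: [0.5782, 0.0395, 0.0403]
ee_rot: [[-0.998, 0.0, 0.069], [-0.069, 0.0, -0.998], [-0.0, -1.0, -0.0]]
force: [-0.2, 0.6, 0.3]
opening: -0.0001
[0.5782 0.0395 0.0403] [-0.16  0.63  0.26] [-3.7 15.1 93.7  0.  71.2 82.4]
[[0.5889, 0.0188, 0.0653], [0.5848, 0.0304, 0.0779], [0.5995, 0.0495, 0.0782], [0.5987, 0.0316, 0.0783], [0.5877, 0.0447, 0.0783], [0.5774, 0.0259, 0.0791], [0.5989, 0.0288, 0.0799], [0.6009, 0.0408, 0.0802], [0.5875, 0.0316, 0.0804], [0.5884, 0.0415, 0.0806], [0.5848, 0.0485, 0.0807], [0.5827, 0.0259, 0.0813]]
```

View pics/scene5.png

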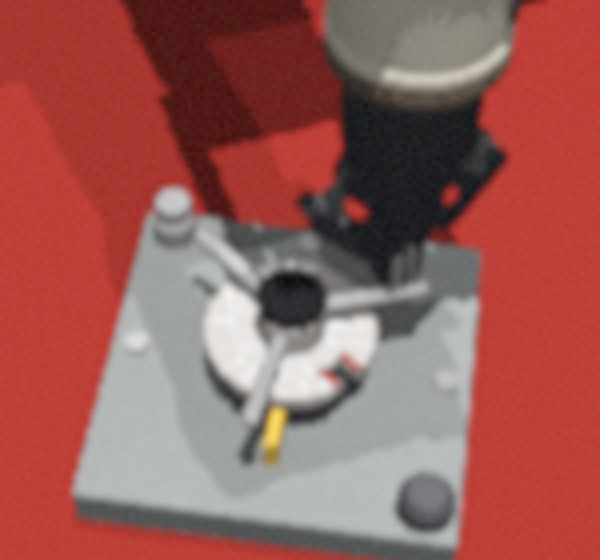

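```bash
python3 -m handwheel '[3.1,0,0,0,0,-0.417,1, 3.1,0,0,0,0,-0.417,1, 3.1,0,0,0,0,-0.417,1, 3.1,0,0,0,0,-0.417,1, 3,-0.5,0,0,0,-0.417,1, 3,-0.5,0,0,0,-0.417,1, 3,-0.6,0,0,0,-0.417,1, 3.1,-0.6,0,0,0,-0.417,1]'
python3 -m handwheel '[2.9,-1,0,0,0,-0.417,1, 2.9,-1,0,0,0,-0.417,1, 2.9,-1.1,0,0,0,-0.417,1, 2.9,-1.1,0,0,0,-0.417,1, 2.7,-1.6,0,0,0,-0.417,1, 2.7,-1.6,0,0,0,-0.417,1, 2,-1.1,0,0,0,-0.3,1, 1.6,-0.9,0,0,0,-0.25,1, 0,0,0,0,0,0,1]'; python3 look.py 6
```

```text
t: 7.95
ee_pos: [0.602, 0.0372, 0.0402]
ee_rot: [[-0.961, -0.0, -0.275], [0.275, 0.0, -0.961], [0.0, -1.0, 0.0]]
force: [-2.3, -0.0, -0.0]
opening: 0.0004
t: 8.7
ee_pos: [0.6227, 0.0276, 0.0402]
ee_rot: [[-0.826, 0.0, -0.564], [0.564, 0.0, -0.826], [0.0, -1.0, -0.0]]
force: [-0.7, 0.0, 0.5]
opening: -0.0001
[0.6227 0.0276 0.0402] [-0.66  0.03  0.52] [ -4.5  19.9  87.4   0.   72.7 119.8]
[[0.6163, 0.0065, 0.0581], [0.6167, 0.0061, 0.0626], [0.6295, 0.0303, 0.0702], [0.6383, 0.0128, 0.0787], [0.6426, 0.0158, 0.0787], [0.6335, 0.0302, 0.0791], [0.6453, 0.0219, 0.0791], [0.6343, 0.0247, 0.0791], [0.6438, 0.0252, 0.0793], [0.6251, 0.0164, 0.0795], [0.6347, 0.0321, 0.0797], [0.6344, 0.007, 0.0806]]
```

View pics/scene6.png

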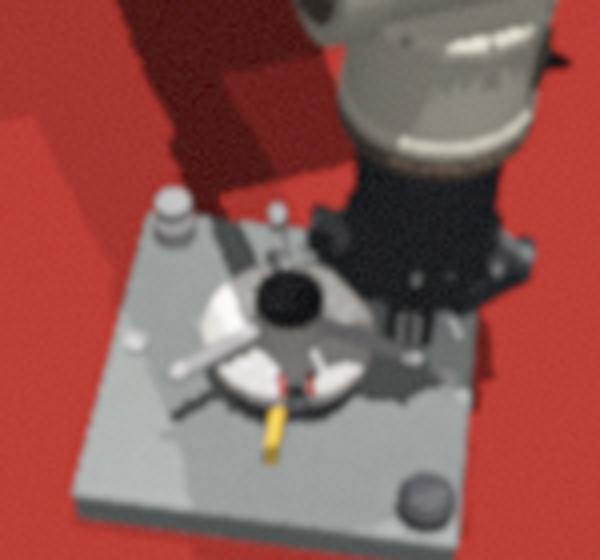

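View pics/top6.png

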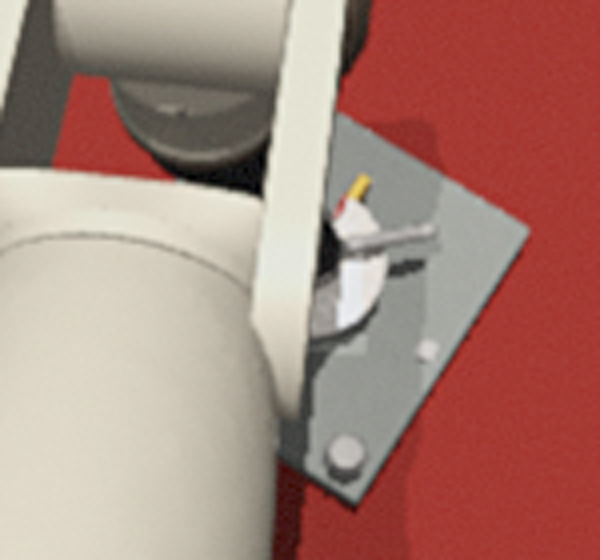

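```bash
cat > ang.py <<'E'
from h import *
import sys,json
# args: crop4 scene points for spoke (u,v,basedeg)
d=optics.read_camera("scene"); C=np.array([.5845,-.031])
for u,v,b,z in json.loads(sys.argv[1]):
    p=ray(d,220+u/4-.375,150+v/4-.375,z)[:2]-C; print(p.round(4),np.hypot(*p).round(4),"collar yaw",(np.degrees(np.arctan2(p[1],p[0]))-b+180)%360-180)
E
python3 ang.py '[[176,372,300,0.082],[277,212,180,0.082],[416,358,60,0.082],[296,388,0,0.066],[271,460,0,0.054],[289,298,0,0.098]]'
python3 - <<'E'
import cv2
from h import *
d=optics.read_camera("scene")["image"][225:270,270:330]
cv2.imwrite("pics/n6.png",cv2.resize(d,None,fx=12,fy=12,interpolation=cv2.INTER_CUBIC))
E
```

```text
[ 0.0154 -0.0762] 0.0777 collar yaw -18.558287907394515
[-0.0745  0.0228] 0.0779 collar yaw -17.00604904781943
[0.0576 0.0533] 0.0785 collar yaw -17.226913542293005
[ 0.0408 -0.0132] 0.0428 collar yaw -17.88700114887095
[ 0.073  -0.0418] 0.0841 collar yaw -29.82029271146962
[ 0.002  -0.0016] 0.0026 collar yaw -38.092564574459914
```

View pics/n6.png

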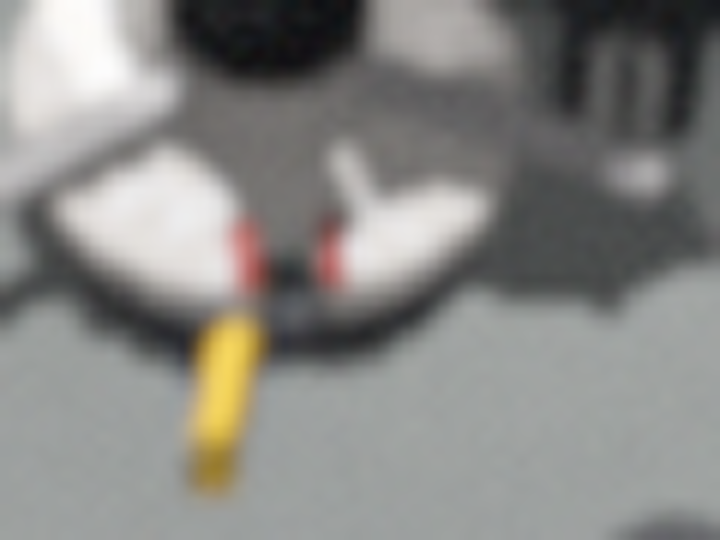

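```bash
python3 -m handwheel '[1.6,-1.2,0,0,0,-0.27,1, 1.6,-1.2,0,0,0,-0.27,1, 1.6,-1.2,0,0,0,-0.27,1, 1.6,-1.2,0,0,0,-0.27,1, 1.4,-1.3,0,0,0,-0.27,1, 1.4,-1.3,0,0,0,-0.27,1, 1.2,-1.1,0,0,0,-0.2,1, 1,-0.9,0,0,0,-0.2,1, 0,0,0,0,0,0,1, 0,0,0,0,0,0,1]'; python3 look.py 7
python3 - <<'E'
import cv2
from h import *
d=optics.read_camera("scene")["image"][195:270,250:335]
cv2.imwrite("pics/n7.png",cv2.resize(d,None,fx=8,fy=8,interpolation=cv2.INTER_CUBIC))
E
```

```text
t: 9.73
ee_pos: [0.634, 0.0184, 0.0403]
ee_rot: [[-0.69, 0.0, -0.724], [0.724, 0.0, -0.69], [-0.0, -1.0, -0.0]]
force: [-1.3, -0.6, 0.2]
opening: 0.0001
[0.634  0.0184 0.0403] [-1.25 -0.62  0.23] [ -5.3  21.1  85.8   0.   73.1 131.1]
[[0.6256, -0.0029, 0.0589], [0.6251, -0.0028, 0.0622], [0.6143, 0.0072, 0.0631], [0.6126, 0.0079, 0.0645], [0.642, 0.019, 0.0724], [0.6517, 0.004, 0.0774], [0.6474, 0.021, 0.0783], [0.6433, 0.0179, 0.0785], [0.6413, -0.0037, 0.0795], [0.6328, 0.0052, 0.0796], [0.6539, 0.0053, 0.0796], [0.6474, 0.0184, 0.0797]]
```

View pics/n7.png

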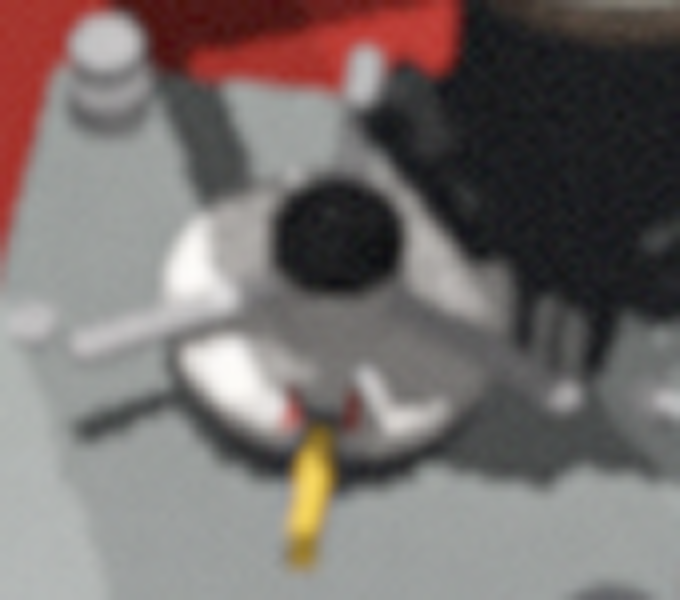

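```bash
cat > ang8.py <<'E'
from h import *
import sys,json
d=optics.read_camera("scene"); C=np.array([.5845,-.031])
for u,v,b,z in json.loads(sys.argv[1]):
    p=ray(d,250+u/8-.44,195+v/8-.44,z)[:2]-C; print(p.round(4),np.hypot(*p).round(4),"yaw",((np.degrees(np.arctan2(p[1],p[0]))-b+180)%360-180).round(2))
E
python3 ang8.py '[[80,342,300,0.082],[366,60,180,0.082],[566,394,60,0.082],[322,410,0,0.066],[302,550,0,0.054],[317,445,0,0.054],[338,238,0,0.098]]'
```

```text
[-0.0021 -0.0796] 0.0797 yaw -31.49
[-0.0702  0.0381] 0.0799 yaw -28.51
[0.0665 0.0407] 0.078 yaw -28.53
[ 0.0354 -0.0204] 0.0408 yaw -29.92
[ 0.0697 -0.0407] 0.0807 yaw -30.24
[ 0.0384 -0.0231] 0.0448 yaw -31.01
[ 0.0025 -0.0019] 0.0032 yaw -38.1
```

```bash
python3 -m handwheel '[-2,4,0,0,0,0,1, -2,4,0,0,0,0,1, 0,0,15,0,0,0,1, 0,0,15,0,0,0,1, 0,0,15,0,0,0,1, -11,-14.3,0,0,0,0,1, -11,-14.3,0,0,0,0,1, -11,-14.3,0,0,0,0,1, -11,-14.3,0,0,0,0,1, 0,0,0,0,0,0,1, 0,0,0,0,0,0,1]'; python3 look.py 8
python3 - <<'E'
import cv2
from h import *
d=optics.read_camera("scene")["image"][195:270,250:335]
cv2.imwrite("pics/n8.png",cv2.resize(d,None,fx=8,fy=8,interpolation=cv2.INTER_CUBIC))
E
```

```text
t: 10.85
ee_pos: [0.5858, -0.0309, 0.0856]
ee_rot: [[-0.689, 0.001, -0.725], [0.725, 0.0, -0.689], [-0.0, -1.0, -0.001]]
force: [-0.2, 0.4, -0.1]
opening: -0.0001
[ 0.5858 -0.0309  0.0856] [-0.17  0.42 -0.15] [-10.6  13.6  90.    0.   76.4 125.9]
[[0.5939, -0.0501, 0.0627], [0.6072, -0.033, 0.0629], [0.6046, -0.0166, 0.063], [0.6064, -0.0427, 0.063], [0.6013, -0.0482, 0.0633], [0.5934, -0.0525, 0.0634], [0.5834, -0.0073, 0.0637], [0.6071, -0.0279, 0.0641], [0.5904, -0.0538, 0.0642], [0.5975, -0.0516, 0.0642], [0.5914, -0.0517, 0.0643], [0.6038, -0.0214, 0.0645]]
```

View pics/n8.png

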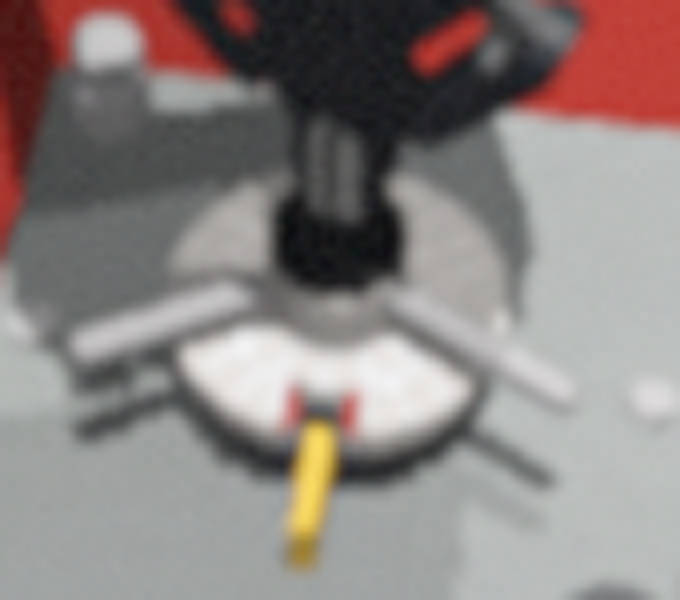

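View pics/top8.png

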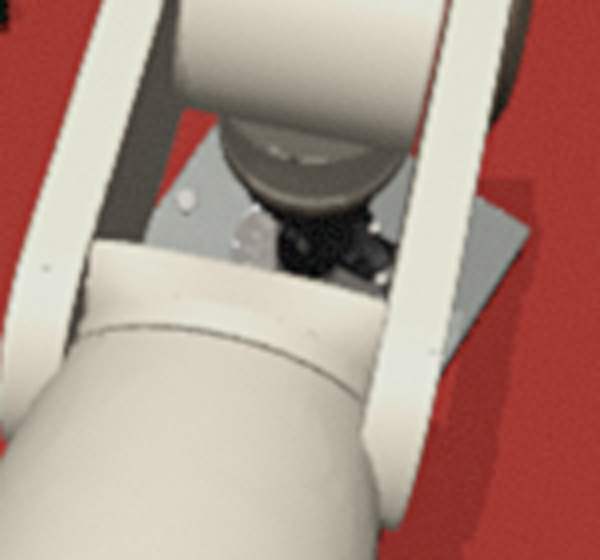

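```bash
python3 -m handwheel '[0,0,-5,0,0,0,1, 0,0,-5,0,0,0,1, 0,0,-4,0,0,0,1, 0,0,-2,0,0,0,1, 0,0,0,0,0,0,1]'; python3 -m handwheel '[0,0,-2,0,0,0,1, 0,0,-2,0,0,0,1, 0,0,-2,0,0,0,1, 0,0,0,0,0,0,1]';  python3 -m handwheel '[0,0,-2,0,0,0,1, 0,0,-2,0,0,0,1,0,0,0,0,0,0,1]'
```

```text
t: 11.42
ee_pos: [0.5857, -0.0306, 0.0684]
ee_rot: [[-0.69, -0.001, -0.724], [0.724, 0.0, -0.69], [0.001, -1.0, 0.001]]
force: [-0.7, -0.1, 0.1]
opening: 0.0003
t: 11.75
ee_pos: [0.5862, -0.0308, 0.0634]
ee_rot: [[-0.69, 0.001, -0.724], [0.724, 0.0, -0.69], [-0.0, -1.0, -0.001]]
force: [-0.2, 0.7, 5.5]
opening: -0.0001
t: 12.0
ee_pos: [0.5862, -0.0308, 0.0595]
ee_rot: [[-0.69, 0.001, -0.724], [0.724, -0.0, -0.69], [-0.001, -1.0, -0.001]]
force: [-0.7, 0.7, 5.5]
opening: 0.0
```

```bash
for i in 1; do python3 -m handwheel '[0,0,-1.5,0,0,0,1, 0,0,-1.5,0,0,0,1, 0,0,0,0,0,0,1, 0,0,0,0,0,0,1]'; done; python3 -m handwheel '[0,0,-1,0,0,0,1, 0,0,0,0,0,0,1]';python3 -m handwheel '[0,0,-1,0,0,0,1, 0,0,0,0,0,0,1]'
```

```text
t: 12.33
ee_pos: [0.5863, -0.0308, 0.0568]
ee_rot: [[-0.69, 0.001, -0.724], [0.724, -0.0, -0.69], [-0.001, -1.0, -0.001]]
force: [-1.0, 1.9, 6.8]
opening: 0.0
t: 12.5
ee_pos: [0.5864, -0.0308, 0.0561]
ee_rot: [[-0.69, 0.001, -0.724], [0.724, -0.0, -0.69], [-0.001, -1.0, -0.001]]
force: [-2.8, 1.0, 8.5]
opening: -0.0001
t: 12.67
ee_pos: [0.5864, -0.0308, 0.056]
ee_rot: [[-0.69, 0.002, -0.724], [0.724, -0.0, -0.69], [-0.001, -1.0, -0.001]]
force: [-8.1, 1.9, 21.1]
opening: -0.0004
```

```bash
python3 look.py 9
python3 - <<'E'
import cv2
from h import *
dd=optics.read_camera("scene"); d=dd["image"][195:270,250:335]
cv2.imwrite("pics/n9.png",cv2.resize(d,None,fx=8,fy=8,interpolation=cv2.INTER_CUBIC))
D=dd["depth"]; vv,uu=np.mgrid[0:420,0:560]; z=D
P=(np.stack([(uu-dd["cx"])/dd["fx"]*z,-(vv-dd["cy"])/dd["fy"]*z,-z,np.ones_like(z)],-1)@dd["T"].T)[...,:3]
r=np.hypot(P[...,0]-.585,P[...,1]+.031); a=np.degrees(np.arctan2(P[...,1]+.031,P[...,0]-.585))
m=(r>28)
for lo,hi in((-100,-60),(-60,-35),(-25,0),(0,25),(40,90)):
    m=(r>.03)&(r<.046)&(a>lo)&(a<hi)&(z>0); print(lo,np.median(P[...,2][m]).round(4),m.sum())
E
```

```text
[ 0.5864 -0.0308  0.056 ] [-8.08  1.92 21.13] [-10.5  15.1  91.8   0.   73.  125.9]
[[0.6052, -0.0216, 0.0506], [0.591, -0.0515, 0.0519], [0.599, -0.0472, 0.0519], [0.6044, -0.0418, 0.052], [0.6018, -0.0407, 0.0521], [0.5977, -0.0517, 0.0525], [0.6057, -0.0245, 0.0526], [0.6023, -0.0485, 0.0528], [0.5842, -0.0073, 0.0529], [0.6078, -0.0356, 0.0532], [0.6017, -0.0202, 0.0533], [0.6035, -0.0465, 0.0533]]
-100 0.2819 398
-60 0.3326 423
-25 0.3464 483
0 0.3041 511
40 0.4545 268
```

View pics/n9.png

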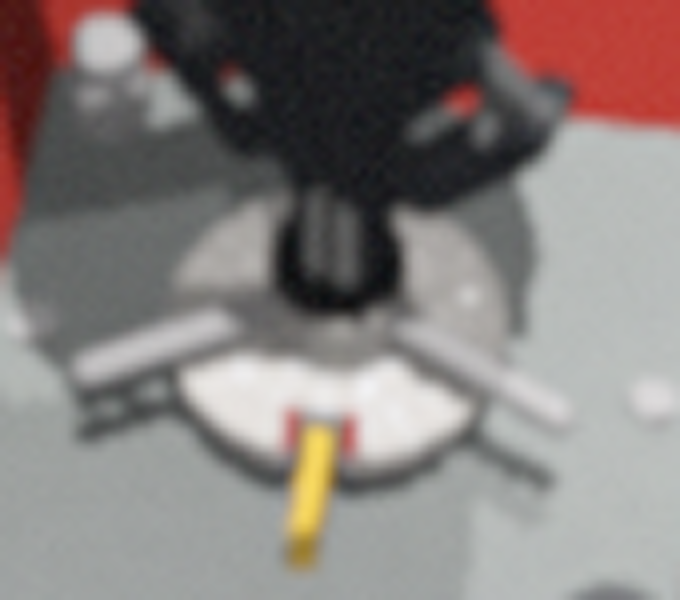

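```bash
python3 -m handwheel '[0,0,0,0,0,0,1, 0,0,0,0,0,0,1, 0,0,0,0,0,0,1, 0,0,0,0,0,0,1, 0,0,0,0,0,0,1, 0,0,0,0,0,0,1]'
python3 - <<'E'
from h import *
dd=optics.read_camera("scene"); z=dd["depth"]; vv,uu=np.mgrid[0:420,0:560]
P=(np.stack([(uu-dd["cx"])/dd["fx"]*z,-(vv-dd["cy"])/dd["fy"]*z,-z,np.ones_like(z)],-1)@dd["T"].T)[...,:3]
r=np.hypot(P[...,0]-.585,P[...,1]+.031); a=np.degrees(np.arctan2(P[...,1]+.031,P[...,0]-.585))
for lo,hi in((-150,-100),(-80,-50),(-20,10),(10,25),(45,90),(90,140)):
    m=(r>.03)&(r<.046)&(a>lo)&(a<hi)&(z>0)&(P[...,2]<.075); print(lo,np.median(P[...,2][m]).round(4),m.sum())
m=(r>.07)&(r<.09)&(P[...,2]<.05)&(P[...,2]>.01); print("plate",np.median(P[...,2][m]))
E
```

```text
t: 13.32
ee_pos: [0.5864, -0.0308, 0.0559]
ee_rot: [[-0.69, 0.002, -0.724], [0.724, -0.0, -0.69], [-0.001, -1.0, -0.001]]
force: [-8.2, 1.8, 22.1]
opening: -0.0
-150 0.0543 47
-80 0.0538 56
-20 0.0539 70
10 0.0541 41
45 0.0542 54
90 0.0549 54
plate 0.029436915359876026
```

```bash
python3 -c "
from h import *
print(workorder.close_job()); s=monitor.state(); print(s['t'],s['ee_pos'],s['force'])"
```

```text
the job is handed in; nothing more can be done
None
the job is handed in; nothing more can be done
```

I turned the collar about 60° clockwise by pushing one spoke with the closed fingers. I then pressed the hub down until the collar dropped over the key, and handed the job in at t ≈ 13.4 s, still pressing.

**Alignment:** before I pressed, the collar's notch stood at about −29.7° and the key at about −30.6°. That is roughly 0.02 rad apart, within the 0.05 rad at which the key starts to block.

**Fully home:** after I pressed, depth readings put the disc's top at about 54 mm, and at 54–55 mm all the way round, so it is level. That puts its underside at about 44–45 mm, against 45 mm for fully home. The arm stopped after about 11 mm of travel, and the last force reading was 22 N down. There was also about 8 N sideways on the tool, which I left.

**What disagreed:**
- **Fingertip height:** the reported tool point lies about 31 mm below the fingertips as the camera shows them. My first sweep therefore passed over the spoke without touching it. I repeated it lower and allowed for the difference from then on.
- **Collar angle:** readings from individual spokes varied by about ±2.5°, so I relied on the notch and key together.

The cup and socket looked unmoved in the camera crops. I did not measure them or the other bystanders at the end. The hand-in gave no verdict, and no reading could be taken after it.

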